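# Pack the sample jar and latch the sealed case

### The job

Stand the loose tall amber jar in the free well of the open sample case and let go of it. Then swing the lid shut and push it down against its rubber seal, gently and never with more than 28 N, until the latch catches and holds it by itself. Leave the other jar in the case and everything else on the bench where it is.

Things in the scene. Friction and masses are not known exactly. Their poses are not given: they have to be found in the camera images.
- jar: The jar to be packed: amber glass, white screw cap, upright cylinder 40 mm in diameter, 70 mm tall, about 0.11 kg, standing on the bench. Origin: centre of its underside; z up its axis.
- jar_in: An identical jar (40 mm diameter, 70 mm tall) already standing in one of the case's two wells. Origin: centre of its underside. It stays where it is.
- pad: Thin grey felt disc (38 mm diameter, 1 mm, no resistance) on the floor of the case's free well; it marks that well. Origin: centre of the well floor, 10.5 mm above the case's underside. The well is 46 mm in diameter, 25 mm deep; a jar in it stands at the level of this origin and rises 45 mm above the mouth. The two wells lie 90 mm apart along the case's y.
- case: Sealed sample case: grey plastic box 150 (x) by 200 (y) by 90 mm high, walls 6 mm, fixed, level. Origin: centre of underside, z up; front with latch faces its own -x, lid hinged along its +x rim. Inside, a white block, top 36 mm above the underside, has two wells at x = -8, y = +45 and -45 mm. Case, lid or latch is damaged if the robot ever presses on it with more than 28 N.
- seal_mid (a point): Middle of the top of the springy rubber seal that runs along the front wall's top edge, before it is pressed: 72 mm ahead of the case's centre, 105 mm above its underside (15 mm above the rim). It starts to yield at 7 N, then 1 mm per 0.6 N, up to 13.5 mm. Fixed reference point on the case, does not move with the seal.
- latch (a point): Nominal catching edge of the steel spring latch outside the front wall: 82 mm ahead of the case's centre, 104.5 mm up; the point is a fixed drawing point. The latch, 70 mm wide, reaches 129 mm ahead and 129 mm up. The real latch sits up to 4 mm higher or lower, unmeasured. Its bevelled bolt yields to the lid's tongue, snaps over it and holds; a hard stop follows 1.5 mm below.
- bolt (a joint): How far the latch bolt is pushed back, m: 0 = sprung fully out (open lid, or caught over the tongue), about 0.002 to 0.009 while the tongue rides down its bevel. Weak spring, about 0.6 to 1.3 N. The bevel stands about 20 mm above the bolt's flat underside, so the tongue meets it before or as the lid meets the seal.
- lid (a joint): Lid angle, rad: 0 = parallel to the rim, 1.57 = upright; starts open at 1.5 to 1.7. The hinge has friction (0.22 N m): the lid stays where it is left. Unlatched, it rests on the seal at about 0.085 to 0.09 (or higher, on the bolt); latched, it is held at 0.01 to 0.07 untouched. To latch, 10 to 20 N downward at point lid_front is needed: soft seal, catch, hard stop.
- lid_front (a point): Point on the lid's outer face, mid-width, 120 mm from the hinge line: a good place to push. The lid is a grey plate 150 mm (hinge to front edge) by 200 by 8 mm, 0.25 kg, with a steel tongue 50 mm wide standing out 14 mm more at mid-front. Site z: outward normal of the outer face (up when shut); point x: from the front edge towards the hinge.
- hinge (a point): Middle of the lid's hinge line, on the case, 75 mm behind its centre, 92 mm above its underside; the line runs along the case's y. The inner face passes through it, the outer face is 8 mm off. With lid angle a, the outer-face point r from the hinge is, in the case's axes, at x = -r cos a + 8 mm sin a, z = r sin a + 8 mm cos a from here.
- squat_jar: Bystander: squat amber jar with white cap, 60 mm diameter, 50 mm tall, on the bench near the jar to be packed. Origin: centre of underside.
- beaker: Bystander: white porcelain beaker, 52 mm diameter, 75 mm tall, on the bench near the jar to be packed. Origin: centre of underside.
- wash_bottle: Bystander: green wash bottle with a bent spout, 64 mm diameter, 185 mm tall. Origin: centre of underside.
- reagent: Bystander: glass bottle with blue cap, 70 mm diameter, 150 mm tall. Origin: centre of underside.
- tip_box: Bystander: yellow pipette tip box, 85 by 120 by 60 mm. Origin: centre of underside.
- marker: Bystander: black marker pen, 12 mm thick, 120 mm long, lying on the bench. Origin: on its underside, at mid-length.

How it is judged (in metres and radians):
On the way, in this order (a step that is already met when the one before it is completed fails the run):
1. the loose jar stands in the free well, let go, with the lid still open (horizontal distance between jar and pad below 0.006 m and z of jar in the frame of pad below 0.006 m and angle between jar's own z axis and vertical below 0.12 rad and contact force between the fingers and jar below 0.05 N and value of joint lid above 0.6 rad), for 0.2 s.
2. the lid is swung down onto its seal (value of joint lid below 0.11 rad), for 0.1 s.
At the end, for the whole second after the job is handed in: The lid stays shut below 0.075 rad with the bolt sprung out over its tongue (bolt below 1.5 mm) and nothing touching it; the jar stands in the free well (within 6 mm of its centre, on its floor, upright within 0.12 rad) and the other jar still stands in its own well (horizontal distance between jar and pad below 0.006 m and z of jar in the frame of pad below 0.006 m and angle between jar's own z axis and vertical below 0.12 rad and value of joint lid below 0.075 rad and value of joint bolt below 0.0015 m and horizontal distance between jar_in and case below 0.056 m and z of jar_in in the frame of case below 0.016 m).
It fails at once if the robot presses on the case, its lid or its latch with more than 28 N (contact force between any of the fingers, the arm and case above 28 N).
It fails at once if the jar in the case is lifted or knocked out of its well (distance of jar_in from where it was at the start of the episode above 0.015 m).
It fails at once if a bystander is shifted by more than 20 mm or knocked over (distance of any of squat_jar, beaker, wash_bottle, reagent, tip_box, marker from where it was at the start of the episode above 0.02 m).
It also fails if it takes over 72 s, if anything falls off the work surface, if the arm or the gripper's body presses on something with over 40 N, if the wrist force passes 120 N, or if a joint passes its speed limit or range.

### The arm

A 6-joint arm with a two-finger parallel gripper is mounted at the origin on the work surface. World frame = base frame: x ahead of the robot, y to its left, z up, the work surface at z = 0. Lengths are in mm, angles in rad, forces in N, time in s.
With the tool pointing down it reaches from about 350 to 875 mm from the base axis. Payload 4.2 kg.
Tool frame: the origin (TCP) lies midway between the tips of the shut fingers; the grasp point (between the pads) lies 19 mm behind it; z points along the fingers, y is the direction in which the jaws open and shut (so a half turn about z gives the same grasp; the last joint's range is limited). The gripper opens to 85 mm and grips with 20 to 120 N. Pads are 22 mm wide; open, the fingers measure 114 mm over their backs; the gripper's body (76 mm by 85 mm) begins 54 mm behind the grasp point. The pads swing forward as they close: fully open they stand 13 mm farther back than shut.
Start: joints at [-1.074, 0.385, 0.008, 0, -1.194, -0.259], TCP at [147.246, -607.386, 206.412] pointing down, gripper open.
Joint ranges: [-3.14, 3.14], [-1.21, 2.06], [-1.07, 1.41], [-3.16, 2.05], [-2.99, -0.16], [-3.1, 3.1]. Speed limits (rad/s): [2.79, 2.79, 3.14, 3.14, 3.14, 3.14].

### API

Orientations are given as a unit quaternion [x, y, z, w].
In Python, from bench import arm gives the robot as it stands.
- The arm moves only by the tool send_rows, never from a script. Its arguments are lists of equal length, an entry for each row: "translation": the shift along the tool's x, y, z in mm, a list of three; "dr": the turn, a rotation vector about the tool's x, y, z in degrees, a list of three; "grip": the finger opening in mm, from 0 to 85.4. In form: {"translation": [[dx, dy, dz], ...], "dr": [[ax, ay, az], ...], "grip": [grip, ...]}. A call has exactly 5 rows; each row shifts and turns the commanded pose from where the row before left it, along the tool's axes as they then stand; what a row does not reach is not made up. A row lasts 1/8 s, in which the tool goes at most 62.5 mm and 10.7 degrees, less where a joint would pass 70% of its speed; a pose out of reach is approached as far as the arm can. A call with a gripper value outside its range is refused whole. The fingers move at their own pace and stop on an object; the grip force is fixed at half the most. Time passes only in rows, so rows that do not move let the fingers close, or fill a call up. It gives the time, the measured TCP pose, the force and the opening at its end, in the units of the state.
- arm.read_state(): the state, without advancing time (a new reading comes with each control period).
- arm.get_image(name): name is "scene" or "top" or "wrist"; returns the picture (384x512x3 uint8, red, green, blue); there is no depth.
- arm.camera_info(name): a dict with "fx", "fy", "cx", "cy" (pixels), "D" ([k1, k2, p1, p2, k3] as OpenCV has them; the pictures are not rectified), "cam_to_world" (4x4, takes a point from camera to world coordinates). Camera axes: x right, y down, z forward; pixel columns grow to the right and rows downward; lengths in mm; the calibration is good to about 2 mm. A picture is of the moment at which its call begins: read the wrist's pose just before it. camera_info takes no time and is no camera call; for the wrist camera it gives the pose at the moment of the call.
- arm.job_done(): hands the job in, once; it reports no verdict.
Trained networks look in the newest picture that a camera, given by its name, has taken for a name from the list of things; names that differ only in an ending like _2 or _b are one class to them, and where a whole thing is asked for, a point or a joint stands for the part that bears it (a point fixed in the world has none). Each returns a list of dicts, best first, with "confidence" (0 to 1); they miss things now and then, are a little off and sometimes report something else, mostly with a low value. They report only what shows in the picture. A call takes as long as a camera call.
- arm.search_frame(thing, camera): "xyz" ([x, y, z] in mm, in world coordinates, good to about 4 mm: the middle of the surface that is visible of it).
- arm.place_of(thing, camera): "xyz" ([x, y, z] in mm, in world coordinates, good to about 4 mm: a listed point, or the origin of a listed thing).
The state is a dict: "clock": time; "joints": joint angles; "joint_vel": joint speeds; "joint_efforts": joint torques, N m; "position": TCP position; "ee_rot": TCP orientation; "contact_force": force on the tool from outside, world axes, zero at the start; "wrist_torque": the same for the moment, N m; "gripper_width": finger opening in mm.
Only numpy, scipy, OpenCV 4.12 (cv2) and the standard library are available. Lean on these libraries where they do the work, as an engineer would, in place of code of your own. Each camera call takes 0.05 s, during which the arm holds its last target.

## Working session

There is one attempt and no reset: what is moved stays moved. The work goes in short steps, Python scripts to look and compute and a tool call to move; the robot and the scene stay as the last step left them, time stands still between calls to the robot, and variables do not carry over. Pictures are saved under pics/ and viewed, and the job is handed in when it is done.

Besides the shell and the picture viewer there is one more tool, called after ">>>" by a JSON object that holds its "op" and its "data", one argument or row to a line. send_rows: Moves the arm, as the interface text tells. Its arguments: {"type":"object","properties":{"translation":{"type":"array"},"dr":{"type":"array"},"grip":{"type":"array"}},"required":["translation","dr","grip"]}

```bash
mkdir -p pics; ls; python3 - <<'E'
from bench import arm
import cv2
s=arm.read_state();print(s)
for n in["scene","top","wrist"]:
    im=arm.get_image(n);cv2.imwrite(f"pics/{n}0.png",im[:,:,::-1])
    i=arm.camera_info(n);print(n,i)
    if n!="wrist":
        for t in["jar","jar_in","pad","case","seal_mid","latch","lid_front","hinge","squat_jar","beaker","wash_bottle","reagent","tip_box","marker"]:
            print(t,[([round(float(v)) for v in d['xyz']],round(d['confidence'],2)) for d in arm.place_of(t,n)[:3]])
print(arm.read_state()['clock'])
E
```

```text
pics
{'clock': 0.0, 'joints': array([-1.07440410e+00,  3.85563410e-01,  6.62150710e-03, -5.30657837e-04,
       -1.19399702e+00, -2.58579912e-01]), 'joint_vel': array([-0.00033053,  0.00031963,  0.00103076, -0.00012269,  0.00041045,
       -0.00088487]), 'joint_efforts': array([-1.28278302e-04, -3.92292953e+01,  1.88393033e+01,  4.18601900e+00,
       -4.74112312e-03,  7.95604734e-06]), 'position': array([ 147.09597679, -606.78093298,  205.31112007]), 'ee_rot': array([-1.18528887e-01,  9.92949996e-01,  1.08676751e-03, -1.65615592e-04]), 'contact_force': array([-0.02132257,  0.79831453, -0.9969533 ]), 'wrist_torque': array([-0.00826573,  0.01483649, -0.04483893]), 'gripper_width': 85.51451482727224}
scene {'fx': 495.5812955983119, 'fy': 495.5812955983119, 'cx': 254.5718459124725, 'cy': 195.63465069129649, 'D': array([0.04825694, 0.        , 0.        , 0.        , 0.        ]), 'cam_to_world': array([[ 8.02206754e-01,  4.12425172e-01, -4.31705687e-01,
         1.10553033e+03],
       [ 5.96862032e-01, -5.71938724e-01,  5.62709349e-01,
        -7.93971413e+02],
       [-1.48336994e-02,
[... 1660 characters left out ...]
 210], 0.37), ([459, -35, 109], 0.17)]
tip_box [([697, 380, -3], 0.98), ([615, -391, -2], 0.74)]
marker [([338, 274, -2], 0.66), ([526, -78, 12], 0.42)]
wrist {'fx': 282.25776312447067, 'fy': 282.25776312447067, 'cx': 252.87428525797426, 'cy': 190.86553043429808, 'D': array([0.00206083, 0.        , 0.        , 0.        , 0.        ]), 'cam_to_world': array([[-2.35438622e-01,  9.38144684e-01,  2.53876362e-01,
         8.38261582e+01],
       [ 9.71887783e-01,  2.26814595e-01,  6.31607211e-02,
        -6.23069989e+02],
       [ 1.67103046e-03,  2.61609808e-01, -9.65172273e-01,
         3.73837884e+02],
       [ 0.00000000e+00,  0.00000000e+00,  0.00000000e+00,
         1.00000000e+00]])}
1.55
```

View pics/scene0.png

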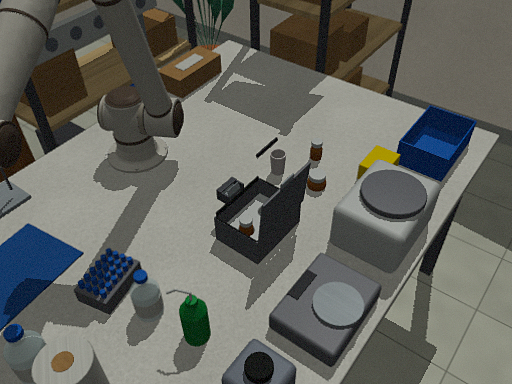

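View pics/top0.png

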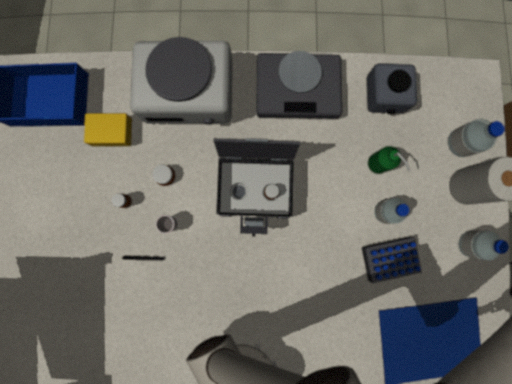

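The jar is near (496, 332), the free well near (528, 5) and the other jar in the right-hand well. I'll go up, align with the case and look at the wells from the wrist camera on the way.

>>> {"op": "send_rows", "data": {
  "translation": [
    [0,10,-25],
    [0,20,-25],
    [0,20,-25],
    [0,20,-25],
    [0,20,-25]
  ],
  "dr": [
    [0,0,3.1],
    [0,0,3.1],
    [0,0,3.1],
    [0,0,3.1],
    [0,0,3.1]
  ],
  "grip": [85,85,85,85,85]
}}

```text
clock: 2.17
position: [136.5, -517.5, 332.3]
ee_rot: [0.017, 1.0, -0.0, 0.0]
contact_force: [0.8, 0.6, -0.1]
gripper_width: 85.0
```

>>> {"op": "send_rows", "data": {
  "translation": [
    [-20,38,0],
    [-20,38,0],
    [-20,38,0],
    [-20,38,0],
    [-20,38,0]
  ],
  "dr": [
    [0,0,0],
    [0,0,0],
    [0,0,0],
    [0,0,0],
    [0,0,0]
  ],
  "grip": [85,85,85,85,85]
}}

```text
clock: 2.8
position: [243.2, -330.4, 331.7]
ee_rot: [0.017, 1.0, -0.0, 0.0]
contact_force: [-0.5, -0.9, -0.3]
gripper_width: 84.7
```

>>> {"op": "send_rows", "data": {
  "translation": [
    [-20,38,0],
    [-20,38,0],
    [-20,38,0],
    [-20,38,0],
    [-20,38,0]
  ],
  "dr": [
    [0,0,0],
    [0,0,0],
    [0,0,0],
    [0,0,0],
    [0,0,0]
  ],
  "grip": [85,85,85,85,85]
}}

```text
clock: 3.42
position: [349.4, -143.7, 331.8]
ee_rot: [0.016, 1.0, -0.0, 0.001]
contact_force: [0.0, -1.0, -0.2]
gripper_width: 85.1
```

>>> {"op": "send_rows", "data": {
  "translation": [
    [-20,34,0],
    [-20,34,0],
    [-20,34,0],
    [-10,20,0],
    [0,0,0]
  ],
  "dr": [
    [0,0,0],
    [0,0,0],
    [0,0,0],
    [0,0,0],
    [0,0,0]
  ],
  "grip": [85,85,85,85,85]
}}

```text
clock: 4.05
position: [423.3, -24.4, 331.2]
ee_rot: [0.015, 1.0, -0.0, -0.0]
contact_force: [0.1, -0.1, 0.4]
gripper_width: 84.9
```

```bash
python3 - <<'E'
from bench import arm
import cv2
im=arm.get_image("wrist");cv2.imwrite("pics/w1.png",im[:,:,::-1])
for t in["jar_in","pad","case","seal_mid","latch","lid_front","hinge"]:
    print(t,[([round(float(v),1) for v in d['xyz']],round(d['confidence'],2)) for d in arm.place_of(t,"wrist")[:3]])
s=arm.read_state();print(s['position'],s['ee_rot'],s['clock'])
import pickle;pickle.dump(arm.camera_info("wrist"),open("w1.pkl","wb"))
E
```

```text
jar_in [([525.7, -80.9, 8.6], 0.76), ([611.2, -39.2, 86.3], 0.16)]
pad [([529.7, 5.8, 10.1], 0.87)]
case [([535.2, -42.1, 0.3], 0.73)]
seal_mid [([459.0, -37.1, 102.1], 0.66), ([525.7, 2.7, 9.4], 0.23)]
latch [([451.4, -35.3, 107.3], 0.95)]
lid_front []
hinge [([609.2, -39.0, 89.3], 0.66)]
[422.74910808 -25.88068244 331.60370731] [1.68459577e-02 9.99858069e-01 7.15356296e-05 2.26557277e-04] 4.45
```

View pics/w1.png

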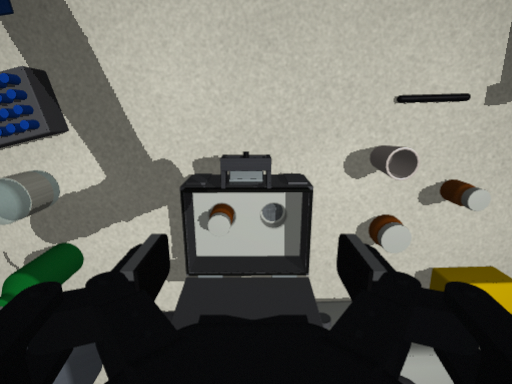

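The wrist image shows the free well's dark ring at about (272, 213), jar_in at (221, 217) and the latch at (246, 168). I'll refine the well centre and the case yaw from this image.

```bash
cat > h.py <<'E'
import numpy as np,cv2
def ray(info,uv,z):
    K=np.array([[info['fx'],0,info['cx']],[0,info['fy'],info['cy']],[0,0,1]])
    p=cv2.undistortPoints(np.array(uv,float).reshape(-1,1,2),K,info['D']).reshape(-1,2)
    T=info['cam_to_world'];d=np.c_[p,np.ones(len(p))]@T[:3,:3].T;o=T[:3,3]
    return o+d*((z-o[2])/d[:,2])[:,None]
E
python3 - <<'E'
import cv2
im=cv2.imread("pics/w1.png")[165:285,170:325]
cv2.imwrite("pics/w1c.png",cv2.resize(im,None,fx=5,fy=5,interpolation=cv2.INTER_CUBIC))
E
```

```text
(no output)
```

View pics/w1c.png

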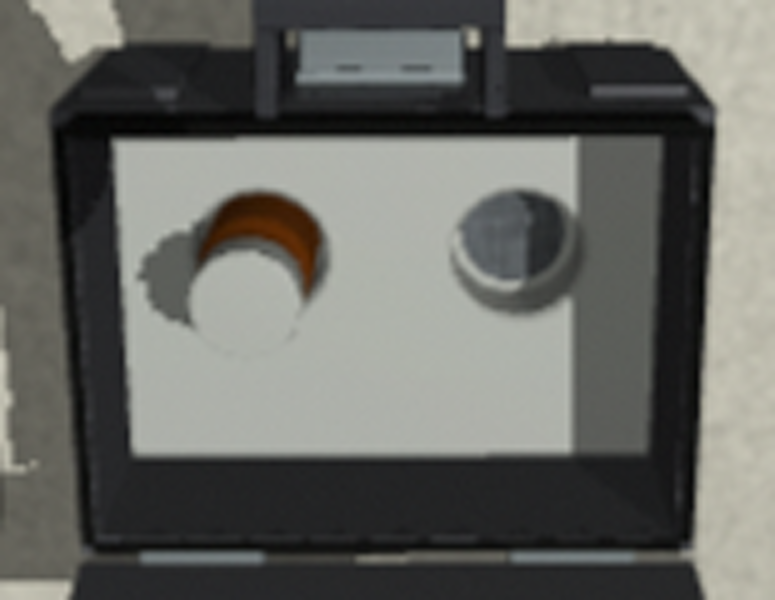

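```bash
python3 - <<'E'
from h import *;import pickle
i=pickle.load(open("w1.pkl","rb"))
f=lambda c,z:ray(i,(np.array(c,float)+.5)/5-.5+[170,165],z).round(1)
w=f([(516,252),(450,252),(583,252),(516,188),(516,315)],36);print("well",w)
print("pad",f([(512,236)],11))
b=f([(112,137),(665,137),(652,455),(131,455)],36);print(b,b.mean(0))
r=f([(55,115),(713,115),(692,545),(88,548)],90);print("rim",r,r.mean(0))
print("jarcap",f([(247,300)],80.5), f([(264,258)],36))
print("bolt mid",f([(381,80)],110))
E
```

```text
well [[527.6   5.9  36. ]
 [526.8 -17.1  36. ]
 [528.4  29.2  36. ]
 [504.2   6.3  36. ]
 [551.1   5.5  36. ]]
pad [[530.5   6.1  11. ]]
[[ 481.3 -130.8   36. ]
 [ 487.8   57.2   36. ]
 [ 607.3   54.    36. ]
 [ 600.8 -134.7   36. ]] [544.3   -38.575  36.   ]
rim [[ 459.5 -134.7   90. ]
 [ 466.2   62.1   90. ]
 [ 611.1   58.3   90. ]
 [ 605.3 -138.7   90. ]] [535.525 -38.25   90.   ]
jarcap [[524.4 -82.5  80.5]] [[526.8 -81.9  36. ]]
bolt mid [[447.5 -36.2 110. ]]
```

>>> {"op": "send_rows", "data": {
  "translation": [
    [0,40,10],
    [-2,45,15],
    [-2,45,20],
    [-2,45,20],
    [-2,45,20]
  ],
  "dr": [
    [0,0,0],
    [0,0,0],
    [0,0,0],
    [0,0,0],
    [0,0,0]
  ],
  "grip": [85,85,85,85,85]
}}

```text
clock: 5.08
position: [438.2, 195.5, 246.1]
ee_rot: [0.017, 1.0, 0.0, 0.0]
contact_force: [0.8, -0.0, -0.4]
gripper_width: 85.0
```

>>> {"op": "send_rows", "data": {
  "translation": [
    [-2,45,10],
    [-2,45,5],
    [0,40,0],
    [0,12,0],
    [0,0,0]
  ],
  "dr": [
    [0,0,0],
    [0,0,0],
    [0,0,0],
    [0,0,0],
    [0,0,0]
  ],
  "grip": [85,85,85,85,85]
}}

```text
clock: 5.7
position: [446.8, 336.0, 231.1]
ee_rot: [0.016, 1.0, -0.0, -0.0]
contact_force: [0.5, -0.8, 0.2]
gripper_width: 84.8
```

```bash
python3 - <<'E'
from bench import arm
import cv2
im=arm.get_image("wrist");cv2.imwrite("pics/w2.png",im[:,:,::-1])
for t in["jar","beaker","squat_jar"]:
    print(t,[([round(float(v),1) for v in d['xyz']],round(d['confidence'],2)) for d in arm.place_of(t,"wrist")[:3]])
s=arm.read_state();print(s['position'],s['ee_rot'],s['clock'])
import pickle;pickle.dump(arm.camera_info("wrist"),open("w2.pkl","wb"))
E
```

```text
jar [([496.4, 334.0, -0.6], 0.63)]
beaker [([437.2, 202.2, -3.7], 0.95)]
squat_jar [([572.7, 219.6, -0.4], 0.59), ([498.1, 335.8, -1.1], 0.48)]
[446.90521515 334.88799157 231.80545143] [1.69507806e-02 9.99856316e-01 1.04551925e-04 8.36587638e-05] 5.9
```

View pics/w2.png

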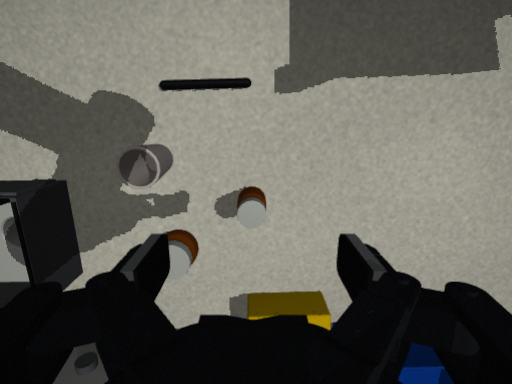

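The jar's cap is centred near (252, 213), clear of the neighbours.

```bash
python3 - <<'E'
from h import *;import pickle
i=pickle.load(open("w2.pkl","rb"))
print(ray(i,[(251.5,213),(237.5,213),(266,213),(251.5,198.5),(251.5,227.5)],70).round(1))
im=cv2.imread("pics/w2.png")[180:235,225:280]
cv2.imwrite("pics/w2c.png",cv2.resize(im,None,fx=10,fy=10,interpolation=cv2.INTER_CUBIC))
E
```

```text
[[499.  331.9  70. ]
 [498.4 314.6  70. ]
 [499.6 349.8  70. ]
 [480.3 332.5  70. ]
 [518.2 331.2  70. ]]
```

View pics/w2c.png

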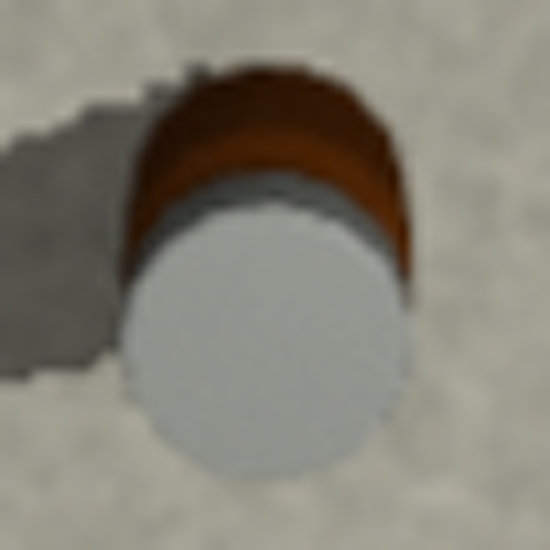

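>>> {"op": "send_rows", "data": {
  "translation": [
    [-26,-1,20],
    [-26,0,30],
    [0,0,35],
    [0,0,30],
    [0,0,20]
  ],
  "dr": [
    [0,0,0],
    [0,0,0],
    [0,0,0],
    [0,0,0],
    [0,0,0]
  ],
  "grip": [85,85,85,85,85]
}}

```text
clock: 6.52
position: [498.5, 331.8, 95.2]
ee_rot: [0.017, 1.0, -0.001, -0.001]
contact_force: [0.1, 0.5, -1.0]
gripper_width: 85.3
```

>>> {"op": "send_rows", "data": {
  "translation": [
    [0,0,25],
    [0,0,20],
    [0,0,12],
    [0,0,5],
    [0,0,0]
  ],
  "dr": [
    [0,0,0],
    [0,0,0],
    [0,0,0],
    [0,0,0],
    [0,0,0]
  ],
  "grip": [85,85,85,85,85]
}}

```text
clock: 7.15
position: [499.0, 333.4, 34.8]
ee_rot: [0.016, 1.0, 0.0, 0.0]
contact_force: [-0.3, -0.9, -0.2]
gripper_width: 84.9
```

>>> {"op": "send_rows", "data": {
  "translation": [
    [0,0,0],
    [0,0,0],
    [0,0,0],
    [0,0,0],
    [0,0,0]
  ],
  "dr": [
    [0,0,0],
    [0,0,0],
    [0,0,0],
    [0,0,0],
    [0,0,0]
  ],
  "grip": [60,45,36,30,30]
}}

```text
clock: 7.78
position: [499.2, 333.6, 35.3]
ee_rot: [0.016, 1.0, 0.0, 0.001]
contact_force: [-1.0, -0.6, 5.0]
gripper_width: 34.2
```

>>> {"op": "send_rows", "data": {
  "translation": [
    [0,0,0],
    [0,0,0],
    [0,0,0],
    [0,0,0],
    [0,0,0]
  ],
  "dr": [
    [0,0,0],
    [0,0,0],
    [0,0,0],
    [0,0,0],
    [0,0,0]
  ],
  "grip": [30,30,30,30,30]
}}

```text
clock: 8.4
position: [499.2, 333.6, 35.3]
ee_rot: [0.016, 1.0, 0.0, 0.001]
contact_force: [-0.7, -0.5, 5.1]
gripper_width: 34.1
```

>>> {"op": "send_rows", "data": {
  "translation": [
    [0,0,-5],
    [0,0,-15],
    [0,0,-20],
    [0,0,-20],
    [0,0,0]
  ],
  "dr": [
    [0,0,0],
    [0,0,0],
    [0,0,0],
    [0,0,0],
    [0,0,0]
  ],
  "grip": [30,30,30,30,30]
}}

```text
clock: 9.02
position: [499.7, 334.4, 96.6]
ee_rot: [0.016, 1.0, 0.002, 0.002]
contact_force: [0.9, 0.7, -2.0]
gripper_width: 34.1
```

```bash
python3 - <<'E'
from bench import arm
import cv2
im=arm.get_image("wrist");cv2.imwrite("pics/w3.png",im[:,:,::-1])
im=arm.get_image("scene");cv2.imwrite("pics/s3.png",cv2.resize(im[80:230,240:390,::-1],None,fx=4,fy=4,interpolation=cv2.INTER_CUBIC))
s=arm.read_state();print(s['position'],s['ee_rot'],s['clock'],s['contact_force'])
for c in("wrist","scene","top"):print(arm.place_of("jar",c)[:2])
import pickle;pickle.dump(arm.camera_info("wrist"),open("w3.pkl","wb"))
E
```

```text
[498.36028551 333.17871888  94.17780064] [ 1.65379340e-02  9.99863188e-01  1.38717684e-05 -3.18741501e-04] 9.125 [-0.60298101  0.22400855 -0.36057985]
[{'xyz': [498.5, 332.0, 61.4], 'confidence': 0.81}]
[{'xyz': [494.8, 331.7, 60.0], 'confidence': 0.61}]
[{'xyz': [495.2, 331.8, -1.0], 'confidence': 0.81}]
```

View pics/w3.png

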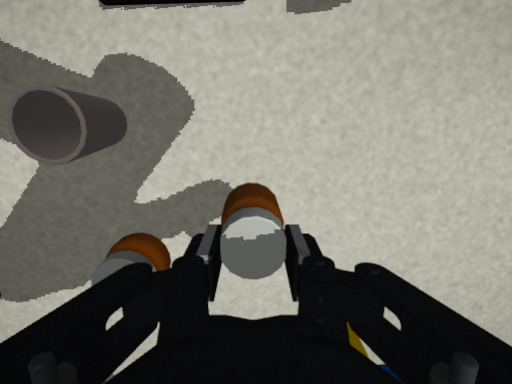

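View pics/s3.png

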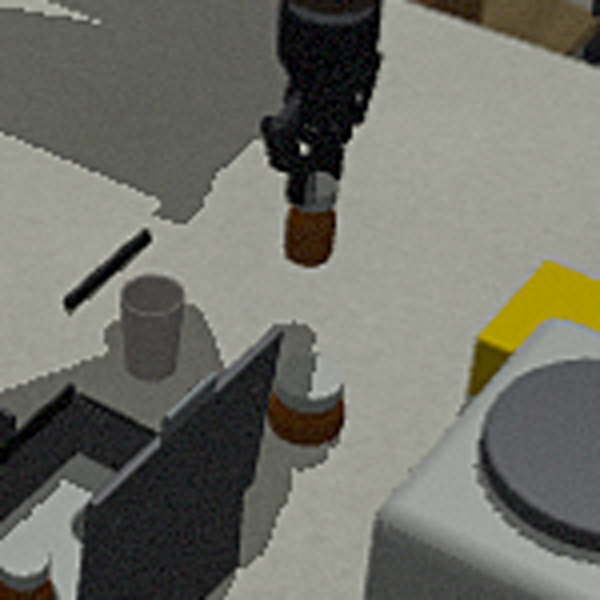

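The jar is held upright by its cap, lifted about 60 mm. In the wrist image the cap is centred around (253, 246). I'll work out the jar's offset from the TCP.

```bash
python3 - <<'E'
from h import *;import pickle
i=pickle.load(open("w3.pkl","rb"))
im=cv2.imread("pics/w3.png")[175:290,200:310]
cv2.imwrite("pics/w3c.png",cv2.resize(im,None,fx=5,fy=5,interpolation=cv2.INTER_CUBIC))
print(ray(i,[(253,246),(253,278),(221,246),(286,246)],129.5).round(1))
E
```

```text
[[497.6 333.2 129.5]
 [515.9 332.6 129.5]
 [497.  316.9 129.5]
 [498.1 349.9 129.5]]
```

View pics/w3c.png

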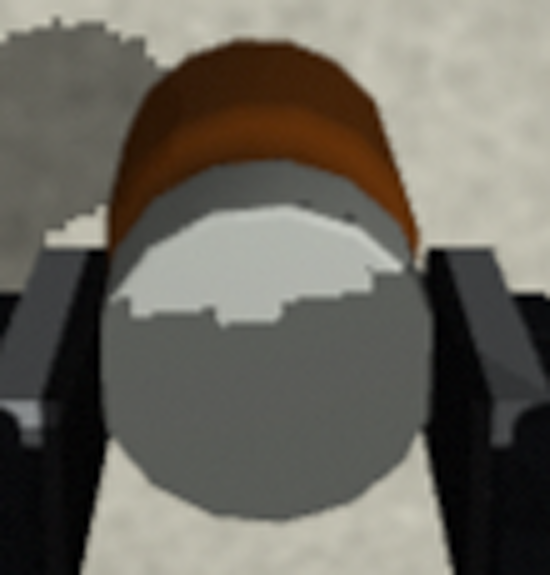

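Jar is centred on the TCP (within about 1 mm). Now carry it over to the free well at (528.6, 6.3).

>>> {"op": "send_rows", "data": {
  "translation": [
    [0,0,-25],
    [-4,-20,-25],
    [-5,-40,-11],
    [-5,-40,0],
    [-5,-40,0]
  ],
  "dr": [
    [0,0,0],
    [0,0,0],
    [0,0,0],
    [0,0,0],
    [0,0,0]
  ],
  "grip": [30,30,30,30,30]
}}

```text
clock: 9.9
position: [512.8, 191.5, 154.9]
ee_rot: [0.016, 1.0, -0.0, -0.0]
contact_force: [-0.1, -0.4, -0.4]
gripper_width: 33.8
```

>>> {"op": "send_rows", "data": {
  "translation": [
    [-5,-40,0],
    [-5,-40,0],
    [-5,-40,0],
    [-5,-36,0],
    [-2,-20,0]
  ],
  "dr": [
    [0,0,0],
    [0,0,0],
    [0,0,0],
    [0,0,0],
    [0,0,0]
  ],
  "grip": [30,30,30,30,30]
}}

```text
clock: 10.52
position: [528.9, 14.4, 154.6]
ee_rot: [0.017, 1.0, -0.0, -0.001]
contact_force: [0.4, -0.1, -1.2]
gripper_width: 33.9
```

>>> {"op": "send_rows", "data": {
  "translation": [
    [0,-8,0],
    [0,0,0],
    [0,0,0],
    [0,0,0],
    [0,0,0]
  ],
  "dr": [
    [0,0,0],
    [0,0,0],
    [0,0,0],
    [0,0,0],
    [0,0,0]
  ],
  "grip": [30,30,30,30,30]
}}

```text
clock: 11.15
position: [529.2, 8.7, 155.4]
ee_rot: [0.016, 1.0, 0.0, 0.0]
contact_force: [0.4, -0.5, -1.5]
gripper_width: 34.2
```

```bash
cat > st.py <<'E'
from bench import arm
import numpy as np
s=arm.read_state();print(s['position'].round(2),s['ee_rot'].round(4),s['clock'],s['contact_force'].round(2),s['gripper_width'])
E
python3 st.py; python3 - <<'E'
from bench import arm
import cv2,pickle
im=arm.get_image("wrist");cv2.imwrite("pics/w4.png",im[:,:,::-1])
pickle.dump(arm.camera_info("wrist"),open("w4.pkl","wb"))
E
```

```text
[529.17   8.73 155.43] [0.016  0.9999 0.     0.    ] 11.15 [ 0.41 -0.49 -1.46] 34.1921506708348
```

View pics/w4.png

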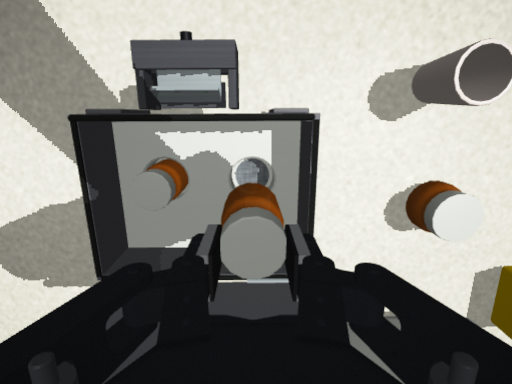

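The well's mouth shows partly behind the jar: top edge at row ~157, sides at columns ~231 and ~273.

```bash
python3 - <<'E'
from h import *;import pickle
im=cv2.imread("pics/w4.png")[145:205,215:290]
cv2.imwrite("pics/w4c.png",cv2.resize(im,None,fx=8,fy=8,interpolation=cv2.INTER_CUBIC))
E
```

```text
(no output)
```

View pics/w4c.png

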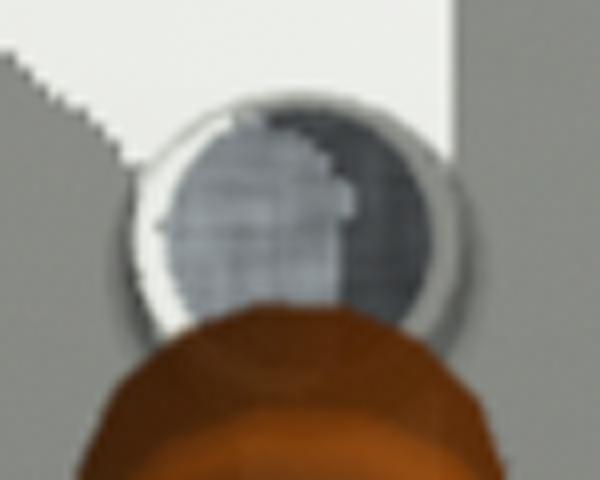

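```bash
python3 - <<'E'
from h import *;import pickle
i=pickle.load(open("w4.pkl","rb"))
f=lambda c,z:ray(i,(np.array(c,float)+.5)/8-.5+[215,145],z).round(1)
print("pad L R top",f([(163,235),(432,235),(297,108)],11.5))
print("mouth L R top",f([(112,240),(480,240),(297,90)],36), f([(132,240),(466,240),(297,97)],36))
print("cap",ray(i,[(220.5,246),(286.5,246),(253,208),(253,277)],190).round(1))
E
```

```text
pad L R top [[527.8 -11.1  11.5]
 [529.   26.7  11.5]
 [510.5   8.3  11.5]]
mouth L R top [[523.2 -16.   36. ]
 [524.7  31.6  36. ]
 [504.5   8.6  36. ]] [[523.3 -13.4  36. ]
 [524.7  29.8  36. ]
 [505.4   8.5  36. ]]
cap [[528.7  -7.9 190. ]
 [529.8  26.1 190. ]
 [508.6   9.5 190. ]
 [547.2   8.3 190. ]]
```

Pad centre measures (529.2, 7.8) and the jar cap about (528, 9.1), so I shift by about -1 mm in y and lower.

>>> {"op": "send_rows", "data": {
  "translation": [
    [0,-1,15],
    [0,0,20],
    [0,0,20],
    [0,0,15],
    [0,0,5]
  ],
  "dr": [
    [0,0,0],
    [0,0,0],
    [0,0,0],
    [0,0,0],
    [0,0,0]
  ],
  "grip": [30,30,30,30,30]
}}

```text
clock: 11.82
position: [528.4, 6.9, 79.0]
ee_rot: [0.016, 1.0, -0.0, -0.001]
contact_force: [0.3, 0.8, -1.7]
gripper_width: 33.8
```

>>> {"op": "send_rows", "data": {
  "translation": [
    [0,0,4],
    [0,0,4],
    [0,0,4],
    [0,0,4],
    [0,0,3]
  ],
  "dr": [
    [0,0,0],
    [0,0,0],
    [0,0,0],
    [0,0,0],
    [0,0,0]
  ],
  "grip": [30,30,30,30,30]
}}

```text
clock: 12.45
position: [529.1, 7.2, 61.2]
ee_rot: [0.016, 1.0, 0.0, 0.0]
contact_force: [0.0, -0.8, -1.5]
gripper_width: 34.2
```

>>> {"op": "send_rows", "data": {
  "translation": [
    [0,0,3],
    [0,0,3],
    [0,0,3],
    [0,0,2],
    [0,0,1]
  ],
  "dr": [
    [0,0,0],
    [0,0,0],
    [0,0,0],
    [0,0,0],
    [0,0,0]
  ],
  "grip": [30,30,30,30,30]
}}

```text
clock: 13.08
position: [529.1, 7.2, 49.3]
ee_rot: [0.016, 1.0, -0.0, -0.0]
contact_force: [-0.8, 0.4, -1.1]
gripper_width: 33.7
```

>>> {"op": "send_rows", "data": {
  "translation": [
    [0,0,1],
    [0,0,0.5],
    [0,0,0.5],
    [0,0,0],
    [0,0,0]
  ],
  "dr": [
    [0,0,0],
    [0,0,0],
    [0,0,0],
    [0,0,0],
    [0,0,0]
  ],
  "grip": [30,30,30,30,30]
}}

```text
clock: 13.7
position: [529.2, 7.2, 47.5]
ee_rot: [0.016, 1.0, -0.0, 0.0]
contact_force: [0.7, 1.1, -0.4]
gripper_width: 34.0
```

>>> {"op": "send_rows", "data": {
  "translation": [
    [0,0,0.5],
    [0,0,0.5],
    [0,0,0.5],
    [0,0,0],
    [0,0,0]
  ],
  "dr": [
    [0,0,0],
    [0,0,0],
    [0,0,0],
    [0,0,0],
    [0,0,0]
  ],
  "grip": [30,30,30,30,30]
}}

```text
clock: 14.32
position: [529.1, 7.2, 45.9]
ee_rot: [0.016, 1.0, -0.0, -0.0]
contact_force: [0.5, 0.1, -1.1]
gripper_width: 33.8
```

>>> {"op": "send_rows", "data": {
  "translation": [
    [0,0,0.5],
    [0,0,0],
    [0,0,0.5],
    [0,0,0],
    [0,0,0]
  ],
  "dr": [
    [0,0,0],
    [0,0,0],
    [0,0,0],
    [0,0,0],
    [0,0,0]
  ],
  "grip": [30,30,30,30,30]
}}

```text
clock: 14.95
position: [529.7, 7.2, 45.7]
ee_rot: [0.016, 1.0, -0.0, 0.001]
contact_force: [-0.1, -1.8, 6.4]
gripper_width: 33.8
```

Contact with the well floor at z = 45.7. Releasing with a partial opening to stay clear of the wall and of the other jar.

>>> {"op": "send_rows", "data": {
  "translation": [
    [0,0,0],
    [0,0,0],
    [0,0,0],
    [0,0,0],
    [0,0,0]
  ],
  "dr": [
    [0,0,0],
    [0,0,0],
    [0,0,0],
    [0,0,0],
    [0,0,0]
  ],
  "grip": [36,39,43,48,50]
}}

```text
clock: 15.58
position: [529.0, 7.2, 44.7]
ee_rot: [0.016, 1.0, -0.0, -0.0]
contact_force: [-0.7, -0.6, 0.3]
gripper_width: 49.8
```

>>> {"op": "send_rows", "data": {
  "translation": [
    [0,0,0],
    [0,0,0],
    [0,0,-5],
    [0,0,-10],
    [0,0,-15]
  ],
  "dr": [
    [0,0,0],
    [0,0,0],
    [0,0,0],
    [0,0,0],
    [0,0,0]
  ],
  "grip": [50,50,50,50,50]
}}

```text
clock: 16.2
position: [529.1, 7.2, 75.8]
ee_rot: [0.016, 1.0, -0.0, -0.0]
contact_force: [0.2, -0.0, -0.3]
gripper_width: 50.1
```

>>> {"op": "send_rows", "data": {
  "translation": [
    [0,0,-25],
    [0,0,-35],
    [0,0,-45],
    [0,0,-45],
    [0,0,-30]
  ],
  "dr": [
    [0,0,0],
    [0,0,0],
    [0,0,0],
    [0,0,0],
    [0,0,0]
  ],
  "grip": [50,50,50,50,50]
}}

```text
clock: 16.82
position: [529.6, 7.2, 258.9]
ee_rot: [0.016, 1.0, 0.001, 0.002]
contact_force: [0.3, 0.4, -0.4]
gripper_width: 49.8
```

```bash
python3 st.py; python3 - <<'E'
from bench import arm
import cv2,pickle
im=arm.get_image("wrist");cv2.imwrite("pics/w5.png",im[:,:,::-1])
pickle.dump(arm.camera_info("wrist"),open("w5.pkl","wb"))
for c in("wrist","scene","top"):print(arm.place_of("jar",c)[:2])
im=arm.get_image("scene");cv2.imwrite("pics/s5.png",cv2.resize(im[140:270,190:340,::-1],None,fx=4,fy=4,interpolation=cv2.INTER_CUBIC))
print(arm.place_of("lid_front","scene")[:2],arm.place_of("lid_front","top")[:2])
E
```

```text
[529.61   7.19 258.86] [1.630e-02 9.999e-01 6.000e-04 2.400e-03] 16.825 [ 0.32  0.42 -0.38] 49.783742879349106
[{'xyz': [531.4, 6.1, 8.7], 'confidence': 0.88}]
[{'xyz': [494.8, 331.7, 60.0], 'confidence': 0.61}]
[{'xyz': [495.2, 331.8, -1.0], 'confidence': 0.81}]
[{'xyz': [631.9, -39.6, 212.2], 'confidence': 0.76}] [{'xyz': [631.8, -38.9, 210.2], 'confidence': 0.93}]
```

View pics/w5.png

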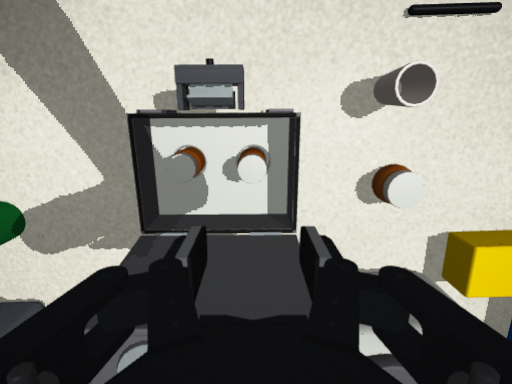

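View pics/s5.png

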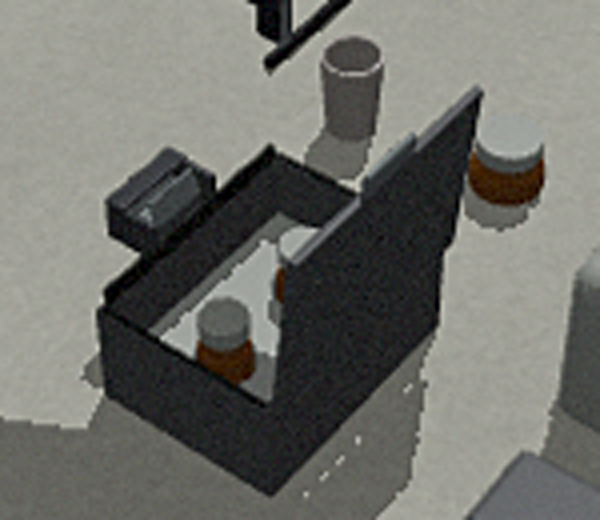

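The jar stands in the free well, released. The lid leans back slightly (about 1.68 rad, top at z≈240–255). I go up with fingers closed, then behind the lid.

>>> {"op": "send_rows", "data": {
  "translation": [
    [0,0,-30],
    [0,0,-35],
    [-10,-4,-10],
    [-30,-8,0],
    [-35,-10,0]
  ],
  "dr": [
    [0,0,0],
    [0,0,0],
    [0,0,0],
    [0,0,0],
    [0,0,0]
  ],
  "grip": [40,20,0,0,0]
}}

```text
clock: 17.8
position: [603.7, -17.3, 329.4]
ee_rot: [0.016, 1.0, -0.0, -0.001]
contact_force: [0.9, -0.3, 0.8]
gripper_width: 0.1
```

>>> {"op": "send_rows", "data": {
  "translation": [
    [-35,-10,0],
    [-30,-10,0],
    [-12,0,0],
    [0,0,30],
    [0,0,30]
  ],
  "dr": [
    [0,0,0],
    [0,0,0],
    [0,0,0],
    [0,0,0],
    [0,0,0]
  ],
  "grip": [0,0,0,0,0]
}}

```text
clock: 18.42
position: [679.3, -39.3, 268.7]
ee_rot: [0.016, 1.0, 0.0, -0.0]
contact_force: [0.9, 0.4, 0.2]
gripper_width: -0.1
```

```bash
python3 st.py; python3 - <<'E'
from bench import arm
import cv2,pickle
im=arm.get_image("wrist");cv2.imwrite("pics/w6.png",im[:,:,::-1])
im=arm.get_image("scene");cv2.imwrite("pics/s6.png",cv2.resize(im[100:290,190:420,::-1],None,fx=3,fy=3,interpolation=cv2.INTER_CUBIC))
E
```

```text
[679.31 -39.34 268.67] [ 1.630e-02  9.999e-01  1.000e-04 -4.000e-04] 18.425 [0.92 0.43 0.16] -0.11163530059408583
```

View pics/s6.png

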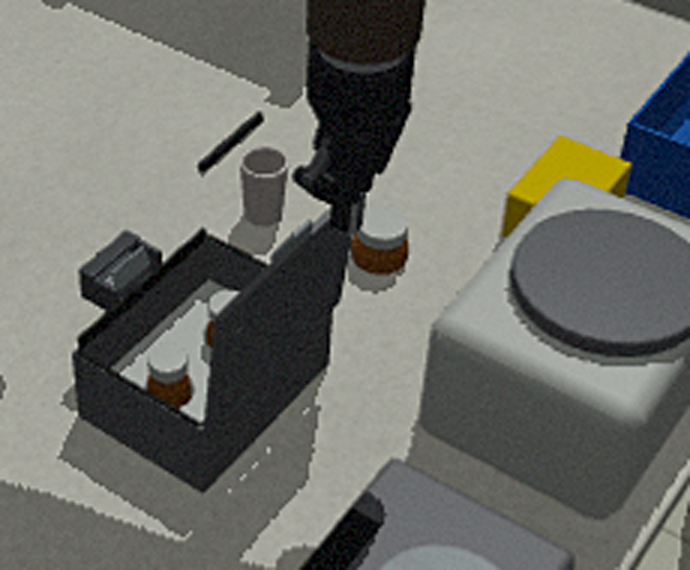

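View pics/w6.png

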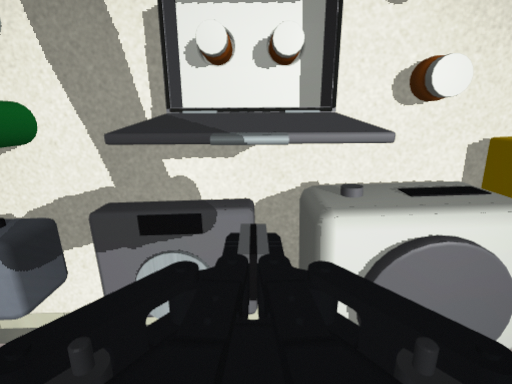

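```bash
python3 - <<'E'
import numpy as np
r=120;prev=None
for a in [1.68,1.62,1.55,1.48,1.41,1.34,1.27,1.2,1.12,1.04,.96,.88,.8,.72,.64,.56,.48,.4,.34,.28,.22,.17,.13]:
    x=610.7-r*np.cos(a)+8*np.sin(a)+11; z=92+r*np.sin(a)+8*np.cos(a)
    print(a,round(x,1),round(z,1), None if prev is None else (round(prev[0]-x,1),round(prev[1]-z,1)));prev=(x,z)
E
```

```text
1.68 642.7 210.4 None
1.62 635.6 211.5 (np.float64(7.1), np.float64(-1.0))
1.55 627.2 212.1 (np.float64(8.4), np.float64(-0.7))
1.48 618.8 212.2 (np.float64(8.4), np.float64(-0.1))
1.41 610.4 211.7 (np.float64(8.4), np.float64(0.5))
1.34 602.0 210.6 (np.float64(8.3), np.float64(1.1))
1.27 593.8 209.0 (np.float64(8.3), np.float64(1.7))
1.2 585.7 206.7 (np.float64(8.1), np.float64(2.2))
1.12 576.6 203.5 (np.float64(9.1), np.float64(3.2))
1.04 567.9 199.5 (np.float64(8.8), np.float64(4.0))
0.96 559.4 194.9 (np.float64(8.4), np.float64(4.6))
0.88 551.4 189.6 (np.float64(8.0), np.float64(5.3))
0.8 543.8 183.7 (np.float64(7.6), np.float64(5.9))
0.72 536.8 177.1 (np.float64(7.1), np.float64(6.5))
0.64 530.2 170.1 (np.float64(6.5), np.float64(7.1))
0.56 524.3 162.5 (np.float64(5.9), np.float64(7.6))
0.48 519.0 154.5 (np.float64(5.3), np.float64(8.0))
0.4 514.3 146.1 (np.float64(4.7), np.float64(8.4))
0.34 511.2 139.6 (np.float64(3.1), np.float64(6.5))
0.28 508.6 132.9 (np.float64(2.7), np.float64(6.7))
0.22 506.3 126.0 (np.float64(2.2), np.float64(6.9))
0.17 504.8 120.2 (np.float64(1.6), np.float64(5.8))
0.13 503.7 115.5 (np.float64(1.0), np.float64(4.7))
```

>>> {"op": "send_rows", "data": {
  "translation": [
    [0,0,25],
    [0,0,20],
    [0,0,10],
    [10,-2,0],
    [10,0,0]
  ],
  "dr": [
    [0,0,0],
    [0,0,0],
    [0,0,0],
    [0,0,0],
    [0,0,0]
  ],
  "grip": [0,0,0,0,0]
}}

```text
clock: 19.15
position: [659.4, -41.2, 216.3]
ee_rot: [0.016, 1.0, -0.0, 0.001]
contact_force: [-0.7, 0.6, -0.7]
gripper_width: -0.3
```

>>> {"op": "send_rows", "data": {
  "translation": [
    [6,0,2],
    [6,0,2],
    [6,0,0],
    [6,0,0],
    [7,0,0]
  ],
  "dr": [
    [0,0,0],
    [0,0,0],
    [0,0,0],
    [0,0,0],
    [0,0,0]
  ],
  "grip": [0,0,0,0,0]
}}

```text
clock: 19.77
position: [628.9, -40.1, 211.4]
ee_rot: [0.016, 1.0, -0.0, 0.001]
contact_force: [2.1, -0.7, 1.1]
gripper_width: -0.2
```

>>> {"op": "send_rows", "data": {
  "translation": [
    [8,0,0],
    [8,0,0.3],
    [8,0,1],
    [8,0,1.6],
    [8,0,2]
  ],
  "dr": [
    [0,0,0],
    [0,0,0],
    [0,0,0],
    [0,0,0],
    [0,0,0]
  ],
  "grip": [0,0,0,0,0]
}}

```text
clock: 20.4
position: [587.9, -38.8, 205.8]
ee_rot: [0.016, 1.0, -0.0, -0.0]
contact_force: [1.1, 0.3, 1.4]
gripper_width: 0.2
```

>>> {"op": "send_rows", "data": {
  "translation": [
    [9,0,2.2],
    [9,0,3.2],
    [8.5,0,4],
    [8.4,0,4.6],
    [8,0,5.3]
  ],
  "dr": [
    [0,0,0],
    [0,0,0],
    [0,0,0],
    [0,0,0],
    [0,0,0]
  ],
  "grip": [0,0,0,0,0]
}}

```text
clock: 21.02
position: [545.1, -37.3, 186.3]
ee_rot: [0.016, 1.0, 0.0, -0.0]
contact_force: [-0.4, -0.4, 1.6]
gripper_width: -0.3
```

>>> {"op": "send_rows", "data": {
  "translation": [
    [7.6,0,5.9],
    [7,0,6.5],
    [6.5,0,7.1],
    [5.5,0,7],
    [5,0,6]
  ],
  "dr": [
    [0,0,0],
    [0,0,0],
    [0,0,0],
    [0,0,0],
    [0,0,0]
  ],
  "grip": [0,0,0,0,0]
}}

```text
clock: 21.65
position: [513.7, -36.3, 153.6]
ee_rot: [0.016, 1.0, -0.0, -0.0]
contact_force: [0.4, -0.4, 0.7]
gripper_width: -0.4
```

```bash
python3 st.py; python3 - <<'E'
from bench import arm
import cv2,pickle
im=arm.get_image("scene");cv2.imwrite("pics/s7.png",cv2.resize(im[100:290,190:420,::-1],None,fx=3,fy=3,interpolation=cv2.INTER_CUBIC))
E
```

```text
[513.65 -36.35 153.58] [ 1.640e-02  9.999e-01 -1.000e-04 -3.000e-04] 21.65 [ 0.42 -0.43  0.71] -0.37313254171502563
```

View pics/s7.png

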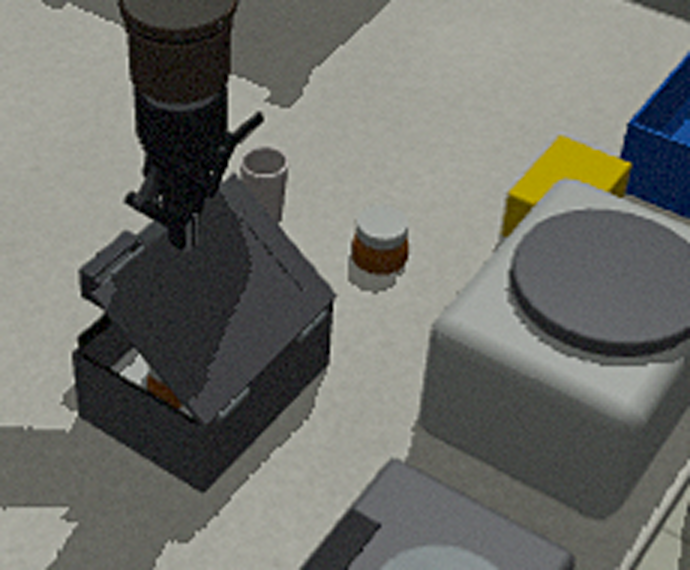

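The lid is following the fingers, at about 0.45 rad. Continuing down, then slowing before the bolt.

>>> {"op": "send_rows", "data": {
  "translation": [
    [2,0,7],
    [2,0,6.5],
    [2,0,6],
    [1.5,0,5],
    [1,0,3]
  ],
  "dr": [
    [0,0,0],
    [0,0,0],
    [0,0,0],
    [0,0,0],
    [0,0,0]
  ],
  "grip": [0,0,0,0,0]
}}

```text
clock: 22.32
position: [505.5, -36.1, 126.3]
ee_rot: [0.016, 1.0, -0.0, -0.0]
contact_force: [0.1, 0.5, 1.3]
gripper_width: 0.6
```

>>> {"op": "send_rows", "data": {
  "translation": [
    [0.5,0,1.5],
    [0.5,0,1.5],
    [0,0,1.5],
    [0,0,1.5],
    [0,0,1]
  ],
  "dr": [
    [0,0,0],
    [0,0,0],
    [0,0,0],
    [0,0,0],
    [0,0,0]
  ],
  "grip": [0,0,0,0,0]
}}

```text
clock: 22.95
position: [504.7, -36.0, 119.6]
ee_rot: [0.016, 1.0, 0.0, -0.0]
contact_force: [-0.5, -0.3, 0.8]
gripper_width: 0.1
```

>>> {"op": "send_rows", "data": {
  "translation": [
    [0,0,1],
    [0,0,1],
    [0,0,1],
    [0,0,1],
    [0,0,1]
  ],
  "dr": [
    [0,0,0],
    [0,0,0],
    [0,0,0],
    [0,0,0],
    [0,0,0]
  ],
  "grip": [0,0,0,0,0]
}}

```text
clock: 23.58
position: [504.7, -36.0, 114.6]
ee_rot: [0.016, 1.0, -0.0, -0.0]
contact_force: [-0.6, 0.4, 0.4]
gripper_width: 0.0
```

>>> {"op": "send_rows", "data": {
  "translation": [
    [0,0,1],
    [0,0,0.5],
    [0,0,0.5],
    [0,0,0.5],
    [0,0,0.5]
  ],
  "dr": [
    [0,0,0],
    [0,0,0],
    [0,0,0],
    [0,0,0],
    [0,0,0]
  ],
  "grip": [0,0,0,0,0]
}}

```text
clock: 24.2
position: [504.7, -36.0, 111.7]
ee_rot: [0.016, 1.0, 0.0, 0.0]
contact_force: [-0.4, -0.2, 1.0]
gripper_width: 0.1
```

>>> {"op": "send_rows", "data": {
  "translation": [
    [0,0,0.5],
    [0,0,0.5],
    [0,0,0.5],
    [0,0,0.3],
    [0,0,0.2]
  ],
  "dr": [
    [0,0,0],
    [0,0,0],
    [0,0,0],
    [0,0,0],
    [0,0,0]
  ],
  "grip": [0,0,0,0,0]
}}

```text
clock: 24.82
position: [504.7, -36.0, 109.7]
ee_rot: [0.016, 1.0, -0.0, -0.0]
contact_force: [-0.5, -0.3, -0.0]
gripper_width: 0.1
```

>>> {"op": "send_rows", "data": {
  "translation": [
    [0,0,0.3],
    [0,0,0.3],
    [0,0,0.3],
    [0,0,0.3],
    [0,0,0]
  ],
  "dr": [
    [0,0,0],
    [0,0,0],
    [0,0,0],
    [0,0,0],
    [0,0,0]
  ],
  "grip": [0,0,0,0,0]
}}

```text
clock: 25.45
position: [504.7, -36.0, 108.5]
ee_rot: [0.016, 1.0, 0.0, 0.0]
contact_force: [-1.1, -0.7, 0.4]
gripper_width: 0.1
```

>>> {"op": "send_rows", "data": {
  "translation": [
    [0,0,0.3],
    [0,0,0.3],
    [0,0,0.3],
    [0,0,0.3],
    [0,0,0]
  ],
  "dr": [
    [0,0,0],
    [0,0,0],
    [0,0,0],
    [0,0,0],
    [0,0,0]
  ],
  "grip": [0,0,0,0,0]
}}

```text
clock: 26.08
position: [504.7, -36.0, 107.3]
ee_rot: [0.016, 1.0, 0.0, -0.0]
contact_force: [-0.1, -0.1, 1.1]
gripper_width: -0.2
```

```bash
python3 st.py; python3 - <<'E'
from bench import arm
import cv2,pickle
im=arm.get_image("scene");cv2.imwrite("pics/s8.png",cv2.resize(im[140:270,190:350,::-1],None,fx=4.5,fy=4.5,interpolation=cv2.INTER_CUBIC))
im=arm.get_image("wrist");cv2.imwrite("pics/w8.png",im[:,:,::-1])
E
```

```text
[504.67 -36.01 107.26] [ 0.0164  0.9999  0.     -0.    ] 26.075 [-0.06 -0.14  1.14] -0.2489585010279438
```

View pics/s8.png

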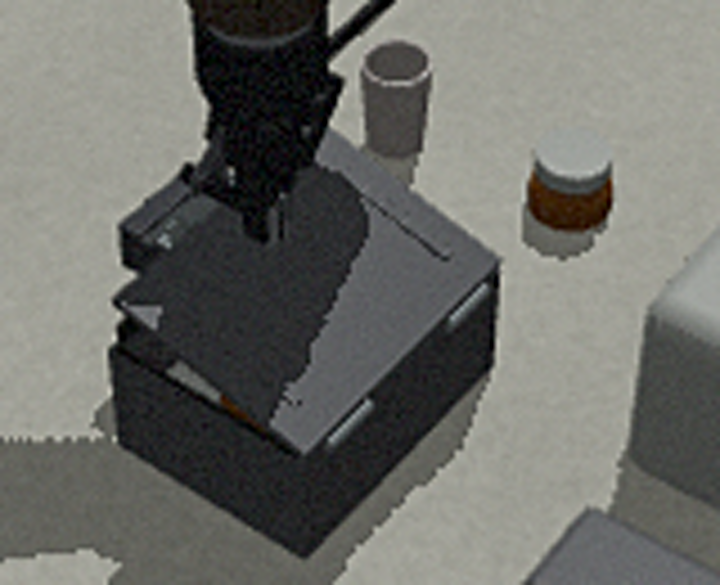

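View pics/w8.png

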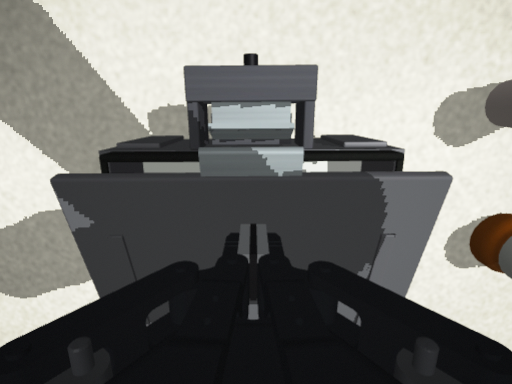

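The wrist view shows the lid's front edge at row 175 (columns 53–452), still clearly above the rim. I'll measure its height properly.

```bash
python3 - <<'E'
from h import *
from bench import arm
i=arm.camera_info("wrist");print(i['cam_to_world'].round(2))
for z in (105,115,125,135,145):
    p=ray(i,[(54,176),(451,175)],z);print(z,p.round(1).tolist(),np.linalg.norm(p[1]-p[0]).round(1))
for c in("wrist","scene","top"):
    for t in("lid_front","latch","hinge"):print(c,t,[(np.round(d['xyz'],1),d['confidence']) for d in arm.place_of(t,c)[:2]])
E
```

```text
[[ 3.0000e-02  9.6000e-01  2.6000e-01  4.3944e+02]
 [ 1.0000e+00 -3.0000e-02 -1.0000e-02 -3.3880e+01]
 [ 0.0000e+00  2.6000e-01 -9.7000e-01  2.7471e+02]
 [ 0.0000e+00  0.0000e+00  0.0000e+00  1.0000e+00]]
105 [[471.9, -156.7, 105.0], [479.3, 86.6, 105.0]] 243.4
115 [[470.0, -149.4, 115.0], [477.0, 79.5, 115.0]] 229.1
125 [[468.0, -142.2, 125.0], [474.6, 72.4, 125.0]] 214.8
135 [[466.1, -135.0, 135.0], [472.3, 65.3, 135.0]] 200.4
145 [[464.2, -127.7, 145.0], [469.9, 58.2, 145.0]] 186.1
wrist lid_front [(array([496.6, -35.5, 132.9]), 0.78)]
wrist latch [(array([455.4, -35.9, 106.5]), 0.66)]
wrist hinge []
scene lid_front [(array([498.7, -37.5, 133.5]), 0.85)]
scene latch [(array([451.4, -33.6, 105.7]), 0.6)]
scene hinge [(array([611.6, -37.2,  89.1]), 0.87)]
top lid_front [(array([631.8, -38.9, 210.2]), 0.93)]
top latch [(array([454.6, -34.6, 108.6]), 0.88)]
top hinge [(array([612.1, -41.3,  91.6]), 0.73)]
```

The image evidence (edge width gives z≈135, detectors give lid_front z≈133, so a≈0.28 rad) shows the lid is higher than the TCP reading implies. The real fingertips are about 25 mm above the reported TCP, which also fits the cap-height grasp. The lid is still following, so I continue down while watching the force.

>>> {"op": "send_rows", "data": {
  "translation": [
    [0.5,0,1.5],
    [0.5,0,1.5],
    [0.5,0,1.5],
    [0.5,0,1.5],
    [0,0,1]
  ],
  "dr": [
    [0,0,0],
    [0,0,0],
    [0,0,0],
    [0,0,0],
    [0,0,0]
  ],
  "grip": [0,0,0,0,0]
}}

```text
clock: 27.25
position: [502.5, -36.0, 100.2]
ee_rot: [0.016, 1.0, -0.0, -0.0]
contact_force: [-0.2, -0.2, 0.3]
gripper_width: -0.0
```

>>> {"op": "send_rows", "data": {
  "translation": [
    [0,0,1],
    [0,0,1],
    [0,0,1],
    [0,0,1],
    [0,0,0.5]
  ],
  "dr": [
    [0,0,0],
    [0,0,0],
    [0,0,0],
    [0,0,0],
    [0,0,0]
  ],
  "grip": [0,0,0,0,0]
}}

```text
clock: 27.88
position: [502.7, -36.0, 95.7]
ee_rot: [0.016, 1.0, -0.0, -0.0]
contact_force: [-0.3, -0.6, -0.6]
gripper_width: 0.0
```

```bash
python3 st.py; python3 - <<'E'
from h import *
from bench import arm
im=arm.get_image("scene");cv2.imwrite("pics/s9.png",cv2.resize(im[140:270,190:350,::-1],None,fx=4.5,fy=4.5,interpolation=cv2.INTER_CUBIC))
im=arm.get_image("wrist");cv2.imwrite("pics/w9.png",im[:,:,::-1])
for c in("wrist","scene"):
    for t in("lid_front",):print(c,t,[(np.round(d['xyz'],1),d['confidence']) for d in arm.place_of(t,c)[:2]])
E
```

```text
[502.65 -35.96  95.72] [ 1.640e-02  9.999e-01 -0.000e+00 -1.000e-04] 27.875 [-0.27 -0.64 -0.55] 0.009093564747031642
wrist lid_front [(array([492.8, -36.6, 122.9]), 0.75)]
scene lid_front [(array([495.5, -38.5, 122.2]), 0.95)]
```

View pics/w9.png

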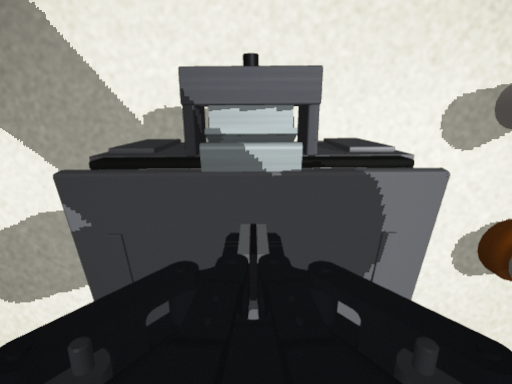

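The lid tracks the fingers (lid_front z≈122.5, a≈0.19). The tongue is now at the bolt (row ~155), so I slow down.

>>> {"op": "send_rows", "data": {
  "translation": [
    [0,0,1],
    [0,0,1],
    [0,0,1],
    [0,0,1],
    [0,0,1]
  ],
  "dr": [
    [0,0,0],
    [0,0,0],
    [0,0,0],
    [0,0,0],
    [0,0,0]
  ],
  "grip": [0,0,0,0,0]
}}

```text
clock: 28.7
position: [502.7, -36.0, 90.7]
ee_rot: [0.016, 1.0, -0.0, -0.0]
contact_force: [-0.1, 0.1, -0.1]
gripper_width: -0.0
```

>>> {"op": "send_rows", "data": {
  "translation": [
    [0,0,0.7],
    [0,0,0.7],
    [0,0,0.7],
    [0,0,0.7],
    [0,0,0.7]
  ],
  "dr": [
    [0,0,0],
    [0,0,0],
    [0,0,0],
    [0,0,0],
    [0,0,0]
  ],
  "grip": [0,0,0,0,0]
}}

```text
clock: 29.32
position: [502.5, -36.0, 87.3]
ee_rot: [0.016, 1.0, -0.0, -0.0]
contact_force: [-1.0, 0.7, 1.9]
gripper_width: 0.3
```

>>> {"op": "send_rows", "data": {
  "translation": [
    [0,0,0.5],
    [0,0,0.5],
    [0,0,0.5],
    [0,0,0.5],
    [0,0,0]
  ],
  "dr": [
    [0,0,0],
    [0,0,0],
    [0,0,0],
    [0,0,0],
    [0,0,0]
  ],
  "grip": [0,0,0,0,0]
}}

```text
clock: 29.95
position: [502.7, -36.0, 85.5]
ee_rot: [0.016, 1.0, -0.0, -0.0]
contact_force: [-1.6, 0.4, 3.7]
gripper_width: 0.2
```

>>> {"op": "send_rows", "data": {
  "translation": [
    [0,0,0.4],
    [0,0,0.4],
    [0,0,0.4],
    [0,0,0.3],
    [0,0,0]
  ],
  "dr": [
    [0,0,0],
    [0,0,0],
    [0,0,0],
    [0,0,0],
    [0,0,0]
  ],
  "grip": [0,0,0,0,0]
}}

```text
clock: 30.58
position: [502.7, -36.0, 85.1]
ee_rot: [0.016, 1.0, -0.0, 0.0]
contact_force: [-3.9, -0.3, 10.8]
gripper_width: -0.3
```

>>> {"op": "send_rows", "data": {
  "translation": [
    [0,0,0.3],
    [0,0,0.3],
    [0,0,0.3],
    [0,0,0.1],
    [0,0,0]
  ],
  "dr": [
    [0,0,0],
    [0,0,0],
    [0,0,0],
    [0,0,0],
    [0,0,0]
  ],
  "grip": [0,0,0,0,0]
}}

```text
clock: 31.2
position: [502.6, -36.0, 84.3]
ee_rot: [0.016, 1.0, -0.0, 0.0]
contact_force: [-5.5, 1.0, 12.4]
gripper_width: -0.1
```

>>> {"op": "send_rows", "data": {
  "translation": [
    [0.3,0,0.3],
    [0.2,0,0.3],
    [0,0,0.3],
    [0,0,0.3],
    [0,0,0]
  ],
  "dr": [
    [0,0,0],
    [0,0,0],
    [0,0,0],
    [0,0,0],
    [0,0,0]
  ],
  "grip": [0,0,0,0,0]
}}

```text
clock: 31.82
position: [502.4, -36.0, 83.3]
ee_rot: [0.016, 1.0, -0.0, 0.0]
contact_force: [-5.3, 1.0, 13.5]
gripper_width: 0.2
```

>>> {"op": "send_rows", "data": {
  "translation": [
    [0.2,0,0.3],
    [0,0,0.3],
    [0,0,0.3],
    [0,0,0.3],
    [0,0,0]
  ],
  "dr": [
    [0,0,0],
    [0,0,0],
    [0,0,0],
    [0,0,0],
    [0,0,0]
  ],
  "grip": [0,0,0,0,0]
}}

```text
clock: 32.45
position: [502.3, -36.0, 82.3]
ee_rot: [0.016, 1.0, -0.0, 0.001]
contact_force: [-5.4, 1.1, 15.0]
gripper_width: -0.3
```

```bash
python3 st.py; python3 - <<'E'
from h import *
from bench import arm
im=arm.get_image("wrist");cv2.imwrite("pics/w10.png",im[:,:,::-1])
for c in("wrist",):
    for t in("lid_front",):print(c,t,[(np.round(d['xyz'],1),d['confidence']) for d in arm.place_of(t,c)[:2]])
E
```

```text
[502.27 -36.    82.32] [ 1.590e-02  9.999e-01 -2.000e-04  5.000e-04] 32.45 [-5.36  1.14 14.99] -0.278759325643798
wrist lid_front [(array([491.4, -33.3, 109.1]), 0.96)]
```

View pics/w10.png

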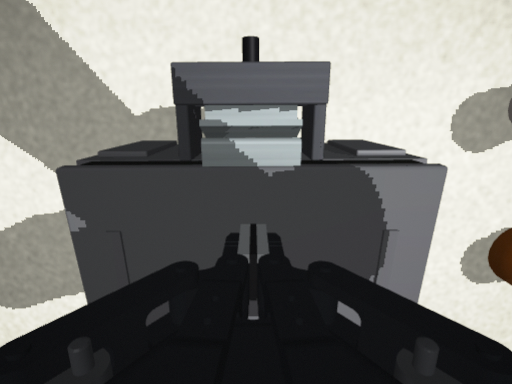

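The tongue is riding against the bolt at row ~125, force 15 N, lid_front z≈109. I continue in small steps.

>>> {"op": "send_rows", "data": {
  "translation": [
    [0.3,0,0.3],
    [0,0,0.3],
    [0,0,0.2],
    [0,0,0.2],
    [0,0,0]
  ],
  "dr": [
    [0,0,0],
    [0,0,0],
    [0,0,0],
    [0,0,0],
    [0,0,0]
  ],
  "grip": [0,0,0,0,0]
}}

```text
clock: 33.17
position: [502.2, -36.0, 81.5]
ee_rot: [0.016, 1.0, -0.0, 0.001]
contact_force: [-6.2, 1.7, 15.3]
gripper_width: -0.2
```

>>> {"op": "send_rows", "data": {
  "translation": [
    [0.2,0,0.3],
    [0,0,0.3],
    [0,0,0.2],
    [0,0,0.2],
    [0,0,0]
  ],
  "dr": [
    [0,0,0],
    [0,0,0],
    [0,0,0],
    [0,0,0],
    [0,0,0]
  ],
  "grip": [0,0,0,0,0]
}}

```text
clock: 33.8
position: [502.0, -36.0, 80.5]
ee_rot: [0.016, 1.0, -0.0, 0.001]
contact_force: [-5.3, 1.6, 14.7]
gripper_width: 0.2
```

>>> {"op": "send_rows", "data": {
  "translation": [
    [0.2,0,0.3],
    [0,0,0.3],
    [0,0,0.2],
    [0,0,0.2],
    [0,0,0]
  ],
  "dr": [
    [0,0,0],
    [0,0,0],
    [0,0,0],
    [0,0,0],
    [0,0,0]
  ],
  "grip": [0,0,0,0,0]
}}

```text
clock: 34.42
position: [502.0, -36.0, 79.7]
ee_rot: [0.016, 1.0, -0.0, 0.001]
contact_force: [-6.4, 0.5, 16.1]
gripper_width: 0.4
```

>>> {"op": "send_rows", "data": {
  "translation": [
    [0.2,0,0.3],
    [0,0,0.3],
    [0,0,0.2],
    [0,0,0.2],
    [0,0,0]
  ],
  "dr": [
    [0,0,0],
    [0,0,0],
    [0,0,0],
    [0,0,0],
    [0,0,0]
  ],
  "grip": [0,0,0,0,0]
}}

```text
clock: 35.05
position: [501.9, -36.0, 78.8]
ee_rot: [0.016, 1.0, -0.0, 0.001]
contact_force: [-5.5, 0.8, 16.6]
gripper_width: -0.5
```

```bash
python3 - <<'E'
from h import *
from bench import arm
im=arm.get_image("wrist");cv2.imwrite("pics/w11.png",cv2.resize(im[50:200,150:350,::-1],None,fx=4,fy=4,interpolation=cv2.INTER_CUBIC))
for c in("wrist",):
    for t in("lid_front",):print(c,t,[(np.round(d['xyz'],1),d['confidence']) for d in arm.place_of(t,c)[:2]])
E
```

```text
wrist lid_front [(array([491. , -32.1, 102.3]), 0.65)]
```

View pics/w11.png

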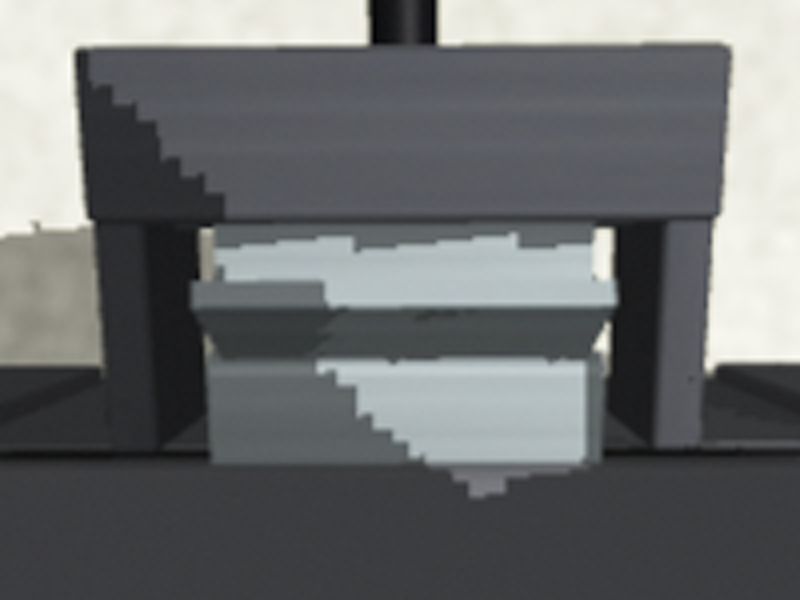

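>>> {"op": "send_rows", "data": {
  "translation": [
    [0.2,0,0.2],
    [0,0,0.2],
    [0,0,0.2],
    [0,0,0.2],
    [0,0,0]
  ],
  "dr": [
    [0,0,0],
    [0,0,0],
    [0,0,0],
    [0,0,0],
    [0,0,0]
  ],
  "grip": [0,0,0,0,0]
}}

```text
clock: 35.78
position: [501.8, -36.0, 78.0]
ee_rot: [0.016, 1.0, -0.0, 0.001]
contact_force: [-6.1, 1.1, 16.0]
gripper_width: -0.3
```

>>> {"op": "send_rows", "data": {
  "translation": [
    [0.2,0,0.2],
    [0,0,0.2],
    [0,0,0.2],
    [0,0,0.2],
    [0,0,0]
  ],
  "dr": [
    [0,0,0],
    [0,0,0],
    [0,0,0],
    [0,0,0],
    [0,0,0]
  ],
  "grip": [0,0,0,0,0]
}}

```text
clock: 36.4
position: [501.7, -36.0, 77.3]
ee_rot: [0.016, 1.0, -0.0, 0.001]
contact_force: [-5.4, 0.6, 17.2]
gripper_width: 0.2
```

```bash
python3 - <<'E'
from h import *
from bench import arm
im=arm.get_image("wrist");cv2.imwrite("pics/w12.png",cv2.resize(im[50:200,150:350,::-1],None,fx=4,fy=4,interpolation=cv2.INTER_CUBIC))
E
```

```text
(no output)
```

View pics/w12.png

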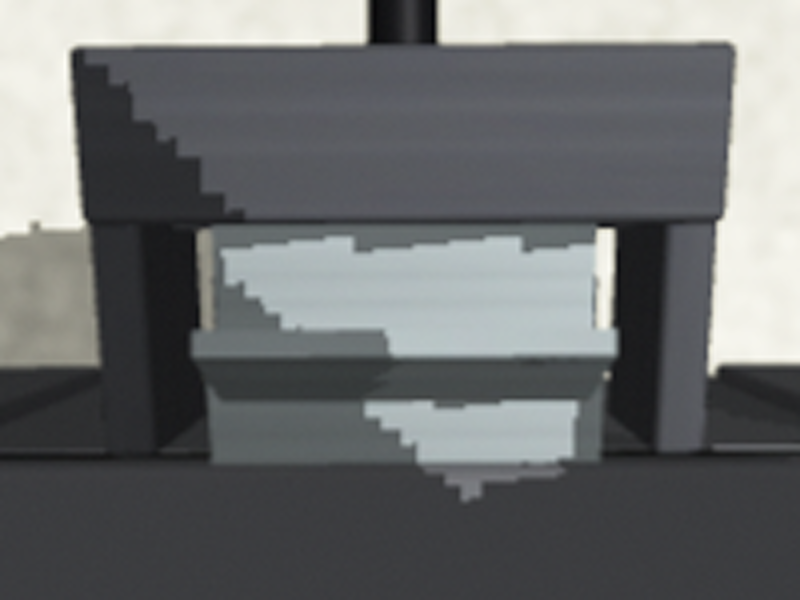

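The bolt edge has jumped out over the tongue (crop row 305→355), so the latch has caught at about 17–18 N. Backing off.

>>> {"op": "send_rows", "data": {
  "translation": [
    [0,0,-0.5],
    [0,0,-1],
    [0,0,-1],
    [0,0,-2],
    [0,0,-3]
  ],
  "dr": [
    [0,0,0],
    [0,0,0],
    [0,0,0],
    [0,0,0],
    [0,0,0]
  ],
  "grip": [0,0,0,0,0]
}}

```text
clock: 37.08
position: [500.5, -35.8, 81.9]
ee_rot: [0.016, 1.0, 0.0, -0.0]
contact_force: [-0.3, 0.0, 0.1]
gripper_width: 0.1
```

>>> {"op": "send_rows", "data": {
  "translation": [
    [0,0,-10],
    [0,0,-20],
    [0,0,-30],
    [0,0,-30],
    [0,0,-20]
  ],
  "dr": [
    [0,0,0],
    [0,0,0],
    [0,0,0],
    [0,0,0],
    [0,0,0]
  ],
  "grip": [0,0,0,0,0]
}}

```text
clock: 37.7
position: [501.3, -35.8, 194.5]
ee_rot: [0.016, 1.0, 0.0, 0.001]
contact_force: [0.0, 0.2, -0.2]
gripper_width: 0.1
```

>>> {"op": "send_rows", "data": {
  "translation": [
    [0,0,0],
    [0,0,0],
    [0,0,0],
    [0,0,0],
    [0,0,0]
  ],
  "dr": [
    [0,0,0],
    [0,0,0],
    [0,0,0],
    [0,0,0],
    [0,0,0]
  ],
  "grip": [0,0,0,0,0]
}}

```text
clock: 38.33
position: [500.5, -35.9, 191.9]
ee_rot: [0.016, 1.0, -0.0, -0.0]
contact_force: [-0.4, -0.5, 1.0]
gripper_width: 0.1
```

```bash
python3 st.py; python3 - <<'E'
from h import *
from bench import arm
im=arm.get_image("wrist");cv2.imwrite("pics/w13.png",im[:,:,::-1])
im=arm.get_image("scene");cv2.imwrite("pics/s13.png",cv2.resize(im[140:270,190:350,::-1],None,fx=4.5,fy=4.5,interpolation=cv2.INTER_CUBIC))
for c in("wrist","scene"):
    for t in("lid_front","squat_jar","beaker","marker"):print(c,t,[(np.round(d['xyz'],1),round(d['confidence'],2)) for d in arm.place_of(t,c)[:2]])
E
```

```text
[500.54 -35.91 191.87] [ 1.640e-02  9.999e-01 -1.000e-04 -4.000e-04] 38.325 [-0.41 -0.54  1.04] 0.08984688202449752
wrist lid_front [(array([491.5, -33.4, 103.4]), 0.97), (array([573. , 222.9,   0.7]), 0.56)]
wrist squat_jar [(array([574.4, 217.1,  -2.3]), 0.61)]
wrist beaker [(array([438.8, 201.3,  -4.2]), 0.84)]
wrist marker []
scene lid_front [(array([494. , -37.1, 105.1]), 0.57)]
scene squat_jar [(array([572.9, 219.2,   0.8]), 0.56)]
scene beaker [(array([436.3, 204.7,  -4.2]), 0.69), (array([610.1, -35.3,  88.8]), 0.32)]
scene marker [(array([342.3, 278.8,  -4.1]), 0.5)]
```

View pics/w13.png

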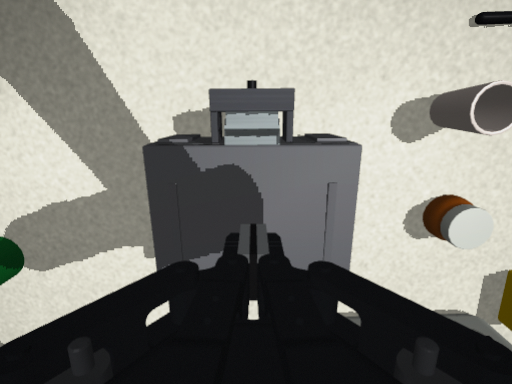

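View pics/s13.png

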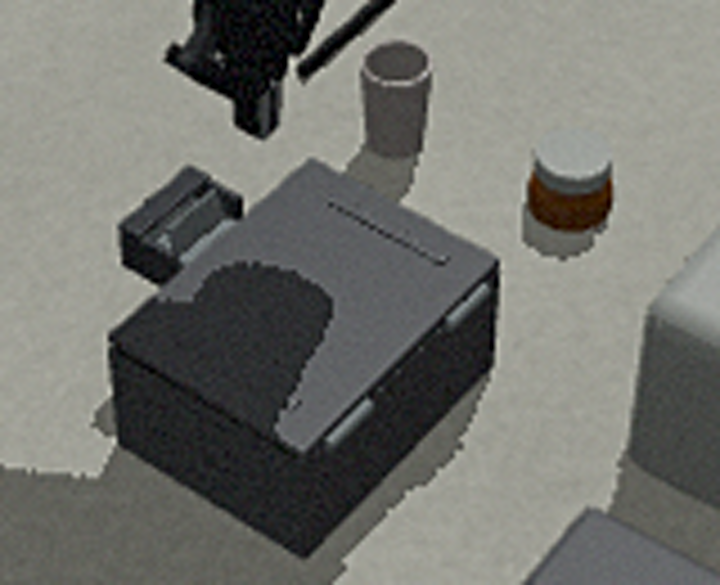

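Lid sits flat and untouched (lid_front z≈104, a≈0.03–0.04 rad), and the bolt overlaps the tongue at about (251, 130). Handing in.

```bash
python3 -c "
from bench import arm
print(arm.job_done())"
```

```text
the job is handed in; nothing more can be done
None
```

The jar is in the free well and released, and the lid is shut and latched. I handed the job in at about 38.6 s of the 72 s allowed; no verdict came back.

**Jar:** I gripped it by its cap and lowered it into the well. It touched the floor at about 6 N and I let go. Afterwards the wrist detector put it at (531, 6, 9) mm, with the pad measured at about (529, 8, 11) mm. I did not see the jars again once the lid was closed.

**Lid:** The highest force at any reading, taken at the end of each call, was about 18 N (17 N of it vertical); the limit is 28 N. The wrist picture then showed the bolt snapped out over the tongue. With the arm raised clear, the lid stayed down. The detectors put its pushing point at z = 103–105 mm, so the lid angle is about 0.03–0.04 rad. I judged the bolt from pictures only.

**Bystanders:** The squat jar, beaker and marker were within a few millimetres of where they started. I did not measure the wash bottle, reagent bottle and tip box again, but the arm did not go near them after the start.

**Checks that disagreed:**
- **Fingertip height:** the fingertips sit about 25 mm above the reported tool point. I noticed this when the lid was higher than expected, and steered the rest of the closing by pictures and force.
- **Stale detections:** after the jar was moved, the jar detector still gave old positions for the scene and top cameras. I had not taken new pictures with them, so I ignored those.

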